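# Square the sprayed moulding offcut to the fence and push it off the ledge into the chute

### The arm

A 6-joint arm with a two-finger parallel gripper is mounted at the origin on the work surface. World frame = base frame: x ahead of the robot, y to its left, z up, the work surface at z = 0. Lengths are in m, angles in degrees, forces in N, time in s.
With the tool pointing down it reaches from about 0.35 to 0.875 m from the base axis. Payload 4.2 kg.
Tool frame: the origin (TCP) lies midway between the tips of the shut fingers; the grasp point (between the pads) lies 19 mm behind it; z points along the fingers, y is the line along which they close (so a half turn about z gives the same grasp; the last joint's range is limited). The gripper opens to 87 mm and grips with 3 to 60 N. Pads are 19 mm wide; open, the fingers measure 117 mm over their backs; the gripper's body (75 mm by 190 mm) begins 51 mm behind the grasp point.
Start: joints at [79.504, 22.042, 0.453, 0, -68.411, -14.817], TCP at [0.267, 0.565, 0.223] pointing down, gripper open.
Joint ranges: [-179.83, 179.83], [-69.29, 118.12], [-61.27, 80.66], [-181.25, 117.63], [-171.15, -9.14], [-177.46, 177.46]. Speed limits (degrees/s): [159.86, 159.86, 180, 180, 180, 180].

### API

Orientations are given as a 3x3 rotation matrix whose columns are the frame's x, y, z axes.
In Python, from station import sense, capture, camera_params, finish_job gives the robot as it stands.
- The arm moves only by the tool drive_tool, never from a script. Its argument "rows" is a list of rows, each an object of numbers: "tx", "ty", "tz": the shift along the tool's x, y, z in cm; "ax", "ay", "az": the turn, a rotation vector about the tool's x, y, z in rad; "claw": the finger opening in cm, from 0 to 8.7. In form: [{"tx": .., "ty": .., "tz": .., "ax": .., "ay": .., "az": .., "claw": ..}, ...]. A call has 1 to 10 rows; each row shifts and turns the commanded pose from where the row before left it, along the tool's axes as they then stand; what a row does not reach is not made up. A row lasts 1/12 s, in which the tool goes at most 41.7 mm and 7.16 degrees, less where a joint would pass 70% of its speed; a pose out of reach is approached as far as the arm can. A call with a gripper value outside its range is refused whole. The fingers move at their own pace and stop on an object; the grip force is fixed at half the most. Time passes only in rows, so rows that do not move let the fingers close. It gives the time, the measured TCP pose, the force, the opening and the grip force at its end, in the units of the state.
- sense(): the state, without advancing time (a new reading comes with each control period).
- capture(name): name is "scene" or "top" or "wrist"; returns (picture, depth): 400x640x3 uint8, red, green, blue; 400x640 float32, m along the optical axis (not along the pixel's ray), 0 where there is no reading.
- camera_params(name): a dict with "intrinsics" (3x3 intrinsics, pixels), "k1" (the pictures are not rectified: a ray, as slopes to the right and down, at radius r is drawn at 1 + k1 r^2 times it, then the intrinsics apply), "R" (3x3) and "t" (3): a world point X has camera coordinates R X + t; the wrist camera has in their place "tool_from_camera" (4x4, takes a point from camera to tool coordinates, whose origin is the TCP and whose axes are the flange's). Camera axes: x right, y down, z forward; pixel columns grow to the right and rows downward; lengths in m; the calibration is good to about 2 mm. A picture is of the moment at which its call begins: read the wrist's pose just before it. camera_params takes no time and is no camera call.
- finish_job(): hands the job in; it is judged then, once.
The state is a dict: "time_s": time; "joints": joint angles; "joint_velocities": joint speeds; "effort": joint torques, N m; "tcp_pos": TCP position; "ee_rot": TCP orientation; "wrist_force": force on the tool from outside, world axes, zero at the start; "moment": the same for the moment, N m; "gripper_width": opening from 0.0 (shut) to 1.0 (fully open); "gripper_force": force on a finger pad.
Only numpy, scipy, OpenCV 4.12 (cv2) and the standard library are available. Lean on these libraries where they do the work, as an engineer would, in place of code of your own. Each camera call takes 0.05 s, during which the arm holds its last target. There are 200 camera calls.

### The job

Clear the teal-sprayed plaster moulding offcut from the sorting stand: with the fingers, push it across the deck until it is pressed flush against the dark steel fence, then push it along the fence, through the gap beside the orange post and off the ledge so that it drops into the blue chute and ends in the catch tray. The plaster chips easily, so push gently and feel for the stops; do not grip it hard or lift it, and leave the rosette and the other things where they are.

Things in the scene. Friction and masses are not known exactly. Their poses are not given: they have to be found in the camera images.
- stand: Plywood sorting stand, fixed to the table. Origin on the table; z up, y along the ledge towards the chute, x across the deck, away from the robot (yaw within 0.2 rad). Deck top 160 mm above the origin, spanning x -130 to +90, y -200 to +100 mm. Near its far side a guide frame is clamped: dark steel fence, end bar and orange post, set together.
- fence_nominal (a point): Point fixed on the stand at x 45 mm, deck height: MEAN place of the fence's working face (towards the robot). The guide is set by hand: the real face is up to 12 mm nearer or farther in stand x, unmeasured: feel or see it. Fence straight, parallel to stand y, 30 mm high, 16 thick, stand y -190 to +110 mm; rubber-backed, it yields 1 mm per 4 N, springs back, hard stop at 11 mm.
- ledge_edge (a point): Point on the deck's drop edge (stand x 20, y 100 mm, deck height). Just beyond it, y 101 to 112 mm, the guide's end bar, top 2 mm below deck, and on it the orange post, 18 mm wide, 27 mm above deck, on the robot's side. Gap from post to fence face at rest is always 49 mm: the 45 mm wide offcut passes only when flush with the fence, else its nose catches on the rigid post.
- tray_floor (a point): Centre of the catch tray's floor, 10 mm above the table (stand x 20, y 292 mm). From the end bar the blue-sided chute, 120 mm wide inside (stand x -40 to +80 mm), slopes down at about 45 degrees from y 112 to the tray, y 225 to 360 mm, sides 150 mm high along the slope and 70 mm along the tray.
- offcut: Loose white plaster moulding with a teal bead on top: 45 mm wide (x), 90 long (y), upright flat sides 22 high, 32 over the bead; about 0.15 kg. Origin: centre of underside. Starts clear of the fence, within 0.45 rad of its direction. Slides under 1 to 2 N; pushed mid long side it turns towards flush at the fence (it may shift along it: if left skewed, press again at its middle). Tips off once its middle passes the end bar.
- rosette: Bystander on the deck's near corner by the drop edge: small white plaster rosette, 48 mm across, 18 mm high; origin at the centre of its underside.
- spray_pink: Bystander: upright spray can with a pink cap, 66 mm across, 190 mm tall; origin at the centre of its underside.
- spray_yellow: Bystander: upright spray can with a yellow cap, 66 mm across, 190 mm tall; origin at the centre of its underside.
- spray_black: Bystander: upright spray can with a black cap, 66 mm across, 190 mm tall; origin at the centre of its underside.
- tin_green: Bystander: paint tin with a green lid, 90 mm across, 85 mm tall; origin at the centre of its underside.
- tin_white: Bystander: paint tin with a white lid, 80 mm across, 70 mm tall; origin at the centre of its underside.
- tin_orange: Bystander: paint tin with an orange lid, 90 mm across, 85 mm tall; origin at the centre of its underside.
- brush: Bystander: paint brush lying on the table.

How it is judged (in metres and radians):
On the way, in this order (a step that is already met when the one before it is completed fails the run):
1. the offcut lies on the deck, pressed flush against the fence (square to it within 0.05 rad, with more than 4 N on it from the stand and fence together) (contact force between offcut and stand above 4 N and angle between the y axis of offcut and the y axis of stand, either way round below 0.05 rad and y of offcut in the frame of stand below 0.04 m and x of offcut in the frame of stand above 0.006 m and z of offcut in the frame of stand above 0.154 m), for 0.1 s.
2. still lying on the deck and square to the fence within 0.08 rad, the offcut's nose is through the gap at the ledge (y of offcut in the frame of stand between 0.065 and 0.11 m and angle between the y axis of offcut and the y axis of stand, either way round below 0.08 rad and z of offcut in the frame of stand above 0.154 m), for 0.05 s.
At the end, for the whole second after the job is handed in: the offcut rests at the bottom of the chute or in the catch tray, any way up: its origin 190 to 365 mm along the stand's y, between the chute's sides, less than 75 mm above the table, at rest (under 30 mm/s) (y of offcut in the frame of stand between 0.19 and 0.365 m and x of offcut in the frame of stand between -0.045 and 0.085 m and z of offcut in the frame of stand below 0.075 m and linear speed of offcut below 0.03 m/s); the robot touches nothing.
It fails at once if the offcut is pushed or squeezed by the robot with more than 16 N (contact force between any of the fingers, the arm and offcut above 16 N).
It fails at once if the offcut is lifted more than 12 mm off the deck (z of offcut in the frame of stand above 0.172 m).
It fails at once if the rosette or another bystander is moved more than 20 mm (distance of any of rosette, spray_pink, spray_yellow, spray_black, tin_green, tin_white, tin_orange, brush from where it was at the start of the episode above 0.02 m).
It also fails if it takes over 67 s, if anything falls off the work surface, if the arm or the gripper's body presses on something with over 40 N, if the wrist force passes 120 N, or if a joint passes its speed limit or range.

## Working session

There is one attempt and no reset: what is moved stays moved. The work goes in short steps, Python scripts to look and compute and a tool call to move; the robot and the scene stay as the last step left them, time stands still between calls to the robot, and variables do not carry over. Pictures are saved under pics/ and viewed, at most 10 in all, crops included, and the job is handed in when it is done.

Besides the shell and the picture viewer there is one more tool, called by a JSON object that holds its "op" and its "data". drive_tool: Moves the arm, as the interface text tells. Its arguments: {"type":"object","properties":{"rows":{"type":"array"}},"required":["rows"]}

```bash
mkdir -p pics; cat > h.py <<'E'
import numpy as np, cv2
from station import sense, capture, camera_params
def save(n,f):
    p,d=capture(n); cv2.imwrite(f,p[:,:,::-1]); np.savez(f.replace('.png','.npz'),p=p,d=d); return p,d
def pts(n,uv,z=None,d=None,T=None):
    """pixels -> world points, on plane z or with depth d"""
    c=camera_params(n); K=np.array(c['intrinsics']); uv=np.float64(uv).reshape(-1,1,2)
    s=cv2.undistortPoints(uv,K,np.array([c['k1'],0,0,0.])).reshape(-1,2)
    r=np.c_[s,np.ones(len(s))]
    if n=='wrist':
        M=np.array(c['tool_from_camera']); S=T; R=np.array(S['ee_rot']);
        A=R@M[:3,:3]; o=R@M[:3,3]+np.array(S['tcp_pos'])
    else:
        Rc=np.array(c['R']); A=Rc.T; o=-Rc.T@np.array(c['t'])
    w=r@A.T
    k=((z-o[2])/w[:,2]) if d is None else np.asarray(d)
    return o+w*k[:,None]
E
python3 - <<'E'
from h import *
s=sense();print(s)
for n in('scene','top'):
    save(n,f'pics/{n}0.png'); c=camera_params(n); print(n,c)
print(camera_params('wrist'))
E
```

```text
{'time_s': 0.0, 'joints': array([ 7.95026434e+01,  2.20907671e+01,  3.78043240e-01, -3.02187374e-02,
       -6.84109554e+01, -1.48145565e+01]), 'joint_velocities': array([ 0.02951653, -0.02572046, -0.02376792, -0.03483208, -0.12609532,
        0.12023364]), 'effort': array([ 6.71819525e-04, -3.90657628e+01,  1.87404174e+01,  4.22005087e+00,
        1.10372464e-02, -1.85159856e-04]), 'tcp_pos': array([0.26695231, 0.56443623, 0.2214445 ]), 'ee_rot': array([[ 9.03910493e-01, -4.27720766e-01, -8.75476867e-04],
       [-4.27721655e-01, -9.03908210e-01, -2.03308326e-03],
       [ 7.82412006e-05,  2.21218571e-03, -9.99997550e-01]]), 'wrist_force': array([-0.29844793, -0.21668964,  0.04706983]), 'moment': array([ 0.00485921,  0.01395247, -0.00202891]), 'gripper_force': 0.0, 'gripper_width': 0.9995148627499493}
scene {'intrinsics': array([[513.41546792,   0.        , 314.38578468],
       [  0.        , 513.41546792, 205.58647029],
       [  0.        ,   0.        ,   1.        ]]), 'k1': -0.027861875122395317, 'R': array([[-0.37366201,  0.92752976,  0.00807758],
       [ 0.78109456,  0.3193
[... 385 characters left out ...]
[-0.9967931 ,  0.01062925, -0.0793129 ],
       [ 0.07925993, -0.00531554, -0.99683981]]), 't': array([0.03384526, 0.56682439, 1.35278712])}
{'intrinsics': array([[299.4298323 ,   0.        , 318.68240553],
       [  0.        , 299.4298323 , 203.06226979],
       [  0.        ,   0.        ,   1.        ]]), 'k1': 0.019391118850753255, 'tool_from_camera': array([[-6.03634758e-04, -9.57878917e-01, -2.87171752e-01,
         7.77884921e-02],
       [ 9.99998821e-01, -9.83718037e-04,  1.17925499e-03,
         7.88215026e-05],
       [-1.41207952e-03, -2.87170702e-01,  9.57878382e-01,
        -1.63307360e-01],
       [ 0.00000000e+00,  0.00000000e+00,  0.00000000e+00,
         1.00000000e+00]])}
```

View pics/top0.png

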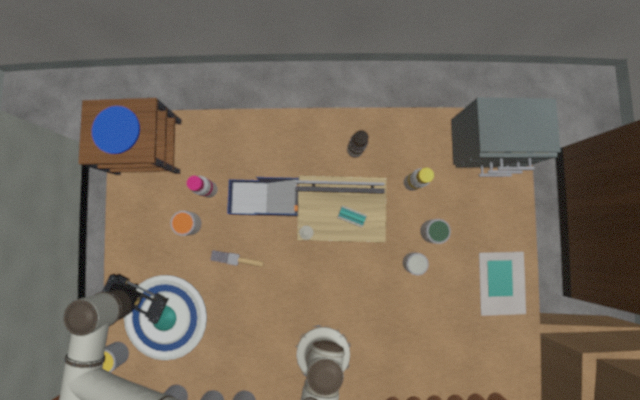

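View pics/scene0.png

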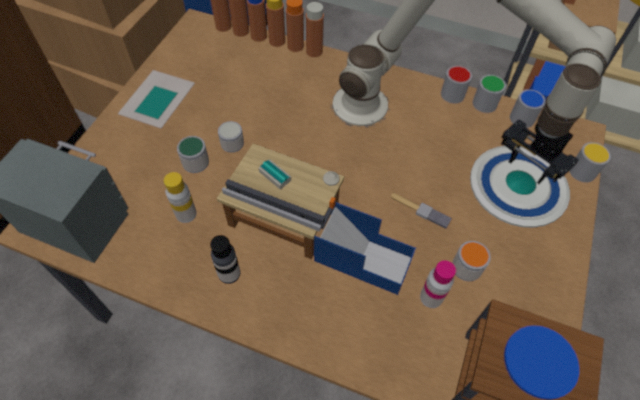

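The top view shows the deck at about cols 297–386, rows 177–242. The teal offcut is at (352,216), the fence at row ~188, the post at (296,208), the rosette at (306,231), and the chute to the left. The scene view agrees, with the offcut at (275,174).

```bash
cat > m.py <<'E'
from h import *
def allpts(n,f,T=None):
    q=np.load(f); d=q['d']; v,u=np.mgrid[0:400,0:640]
    P=pts(n,np.c_[u.ravel(),v.ravel()].astype(float),d=d.ravel(),T=T).reshape(400,640,3)
    P[d==0]=np.nan; return q['p'],P
E
python3 - <<'E'
from m import *
for n in('top','scene'):
    p,P=allpts(n,f'pics/{n}0.png'.replace('png','npz'))
    hsv=cv2.cvtColor(p,cv2.COLOR_RGB2HSV)
    box=(P[...,0]>.3)&(P[...,0]<.8)&(abs(P[...,1]+.1)<.3)
    deck=box&(abs(P[...,2]-.16)<.012)&(P[...,1]<.15)
    nl,L,st,_=cv2.connectedComponentsWithStats(deck.astype(np.uint8)); k=1+st[1:,4].argmax()
    D=P[L==k]; print(n,'deck n',len(D),'z',np.median(D[:,2]))
    r=cv2.minAreaRect(D[:,:2].astype(np.float32)*1000); print(r,cv2.boxPoints(r).round(0).tolist())
    teal=box&(hsv[...,0]>78)&(hsv[...,0]<98)&(hsv[...,1]>110)&(P[...,2]>.13)
    Q=P[teal]; print('teal',Q.shape,np.median(Q,0)); uv=np.argwhere(teal)[:,::-1].astype(float)
    W=pts(n,uv,z=.191); r=cv2.minAreaRect(W[:,:2].astype(np.float32)*1000); print('ray',W.mean(0),r)
    fe=box&(P[...,2]>.18)&(P[...,2]<.197)&(hsv[...,1]<70)&(hsv[...,2]<130)
    Q=P[fe];print('fence',len(Q),cv2.minAreaRect(Q[:,:2].astype(np.float32)*1000) if len(Q) else 0)
    og=box&(hsv[...,0]<14)&(hsv[...,1]>170)&(hsv[...,2]>120)
    Q=P[og];print('orange',len(Q),np.nanmedian(Q,0) if len(Q) else 0)
E
```

```text
top deck n 4283 z 0.16015171138663575
((539.8605346679688, -45.24461364746094), (338.9411926269531, 221.07080078125), 87.8035659790039) [[423.0, -210.0], [644.0, -219.0], [657.0, 120.0], [436.0, 128.0]]
teal (155, 3) [ 0.51096508 -0.09670816  0.18938129]
ray [ 0.51146067 -0.09612774  0.191     ] ((511.2447204589844, -96.07942199707031), (79.52224731445312, 21.661630630493164), 67.52417755126953)
fence 598 ((628.4260864257812, -84.67984008789062), (213.36244201660156, 304.4495544433594), 39.33149719238281)
orange 0 0
scene deck n 3843 z 0.16102147055207983
((514.5112915039062, -48.772216796875), (341.594970703125, 182.8540802001953), 85.61614990234375) [[410.0, -212.0], [593.0, -226.0], [619.0, 115.0], [436.0, 129.0]]
teal (256, 3) [ 0.51340808 -0.09649165  0.18886412]
ray [ 0.52223165 -0.09548366  0.191     ] ((649.1301879882812, -118.7258071899414), (87.91734313964844, 315.30657958984375), 80.25218200683594)
fence 1266 ((626.9103393554688, -55.61302185058594), (316.40325927734375, 298.28936767578125), 10.732029914855957)
orange 20 [0.54198304 0.0904724  0.18653241]
```

{"op": "drive_tool", "data": {"rows": [{"tz": -3.6,"claw": 0},{"tz": -3.6,"claw": 0},{"tz": -3.6,"claw": 0},{"tz": -3.6,"claw": 0},{"tz": -3.6,"claw": 0},{"tx": 2.4,"ty": 2.3,"claw": 0},{"tx": 2.4,"ty": 2.3,"claw": 0},{"tx": 2.4,"ty": 2.3,"claw": 0},{"tx": 2.4,"ty": 2.3,"claw": 0},{"tx": 2.4,"ty": 2.3,"claw": 0}]}}

```text
invalid input at $.rows[0]: expected keys tx, ty, tz, ax, ay, az, claw
```

{"op": "drive_tool", "data": {"rows": [{"tx": 2.4,"ty": 2.3,"claw": 0},{"tx": 2.4,"ty": 2.3,"claw": 0},{"tx": 2.4,"ty": 2.3,"claw": 0},{"tx": 2.4,"ty": 2.3,"claw": 0},{"tx": 2.4,"ty": 2.3,"claw": 0},{"tx": 2.4,"ty": 2.3,"claw": 0},{"tx": 2.4,"ty": 2.3,"claw": 0},{"tx": 2.4,"ty": 2.3,"claw": 0},{"tx": 2.4,"ty": 2.3,"claw": 0},{"tx": 2.4,"ty": 2.3,"claw": 0}]}}

```text
invalid input at $.rows[0]: expected keys tx, ty, tz, ax, ay, az, claw
```

{"op": "drive_tool", "data": {"rows": [{"tx": 2.4,"ty": 2.3,"claw": 0},{"tx": 2.4,"ty": 2.3,"claw": 0},{"tx": 2.4,"ty": 2.3,"claw": 0},{"tx": 2.4,"ty": 2.3,"claw": 0},{"tx": 2.4,"ty": 2.3,"claw": 0},{"az": -0.1,"claw": 0},{"az": -0.1,"claw": 0},{"az": -0.1,"claw": 0},{"az": -0.1,"claw": 0},{"claw": 0}]}}

```text
invalid input at $.rows[0]: expected keys tx, ty, tz, ax, ay, az, claw
```

All keys are needed in each row.

{"op": "drive_tool", "data": {"rows": [{"tx": 0,"ty": 0,"tz": -3.6,"ax": 0,"ay": 0,"az": 0,"claw": 0},{"tx": 0,"ty": 0,"tz": -3.6,"ax": 0,"ay": 0,"az": 0,"claw": 0},{"tx": 0,"ty": 0,"tz": -3.6,"ax": 0,"ay": 0,"az": 0,"claw": 0},{"tx": 0,"ty": 0,"tz": -3.6,"ax": 0,"ay": 0,"az": 0,"claw": 0},{"tx": 0,"ty": 0,"tz": -3.6,"ax": 0,"ay": 0,"az": 0,"claw": 0},{"tx": 2.4,"ty": 2.3,"tz": 0,"ax": 0,"ay": 0,"az": 0,"claw": 0},{"tx": 2.4,"ty": 2.3,"tz": 0,"ax": 0,"ay": 0,"az": 0,"claw": 0},{"tx": 2.4,"ty": 2.3,"tz": 0,"ax": 0,"ay": 0,"az": 0,"claw": 0},{"tx": 2.4,"ty": 2.3,"tz": 0,"ax": 0,"ay": 0,"az": 0,"claw": 0},{"tx": 2.4,"ty": 2.3,"tz": 0,"ax": 0,"ay": 0,"az": 0,"claw": 0}]}}

```text
time_s: 0.93
tcp_pos: [0.3266, 0.4081, 0.4021]
ee_rot: [[0.904, -0.427, -0.001], [-0.427, -0.904, -0.001], [-0.0, 0.001, -1.0]]
wrist_force: [0.3, 0.1, 0.3]
gripper_width: 0.328
gripper_force: 0.0
```

{"op": "drive_tool", "data": {"rows": [{"tx": 2.4,"ty": 2.3,"tz": 0,"ax": 0,"ay": 0,"az": 0,"claw": 0},{"tx": 2.4,"ty": 2.3,"tz": 0,"ax": 0,"ay": 0,"az": 0,"claw": 0},{"tx": 2.4,"ty": 2.3,"tz": 0,"ax": 0,"ay": 0,"az": 0,"claw": 0},{"tx": 2.4,"ty": 2.3,"tz": 0,"ax": 0,"ay": 0,"az": 0,"claw": 0},{"tx": 2.4,"ty": 2.3,"tz": 0,"ax": 0,"ay": 0,"az": 0,"claw": 0},{"tx": 2.4,"ty": 2.3,"tz": 0,"ax": 0,"ay": 0,"az": 0,"claw": 0},{"tx": 2.4,"ty": 2.3,"tz": 0,"ax": 0,"ay": 0,"az": 0,"claw": 0},{"tx": 2.4,"ty": 2.3,"tz": 0,"ax": 0,"ay": 0,"az": 0,"claw": 0},{"tx": 2.4,"ty": 2.3,"tz": 0,"ax": 0,"ay": 0,"az": 0,"claw": 0},{"tx": 2.4,"ty": 2.3,"tz": 0,"ax": 0,"ay": 0,"az": 0,"claw": 0}]}}

```text
time_s: 1.77
tcp_pos: [0.445, 0.0975, 0.4024]
ee_rot: [[0.904, -0.427, -0.0], [-0.427, -0.904, 0.0], [-0.0, 0.0, -1.0]]
wrist_force: [0.3, 0.8, 0.1]
gripper_width: 0.002
gripper_force: 0.0
```

{"op": "drive_tool", "data": {"rows": [{"tx": 2.4,"ty": 2.3,"tz": 0,"ax": 0,"ay": 0,"az": 0,"claw": 0},{"tx": 2.4,"ty": 2.3,"tz": 0,"ax": 0,"ay": 0,"az": 0,"claw": 0},{"tx": 2.4,"ty": 2.3,"tz": 0,"ax": 0,"ay": 0,"az": 0,"claw": 0},{"tx": 2.4,"ty": 2.3,"tz": 0,"ax": 0,"ay": 0,"az": 0,"claw": 0},{"tx": 0,"ty": 0,"tz": 0,"ax": 0,"ay": 0,"az": -0.1,"claw": 0},{"tx": 0,"ty": 0,"tz": 0,"ax": 0,"ay": 0,"az": -0.1,"claw": 0},{"tx": 0,"ty": 0,"tz": 0,"ax": 0,"ay": 0,"az": -0.1,"claw": 0},{"tx": 0,"ty": 0,"tz": 0,"ax": 0,"ay": 0,"az": -0.1,"claw": 0},{"tx": 0,"ty": 0,"tz": 0,"ax": 0,"ay": 0,"az": 0,"claw": 0},{"tx": 0,"ty": 0,"tz": 0,"ax": 0,"ay": 0,"az": 0,"claw": 0}]}}

```text
time_s: 2.6
tcp_pos: [0.4924, -0.0251, 0.4022]
ee_rot: [[0.999, -0.044, -0.001], [-0.044, -0.999, -0.0], [-0.001, 0.0, -1.0]]
wrist_force: [-0.5, 0.4, -0.6]
gripper_width: 0.005
gripper_force: 0.0
```

```bash
python3 - <<'E'
from m import *
import pickle
s=sense(); print(s['tcp_pos'],s['ee_rot'],s['joints'])
pickle.dump(s,open('pics/w1.pkl','wb')); p,d=save('wrist','pics/w1.png')
E
```

```text
[ 0.49240043 -0.02505244  0.4021897 ] [[ 9.99011047e-01 -4.44558202e-02 -7.80084359e-04]
 [-4.44558464e-02 -9.99011350e-01 -1.63126670e-05]
 [-7.78587935e-04  5.09758449e-05 -9.99999696e-01]] [ 1.59917750e+01  4.58354873e+00  2.54422406e+00 -1.14220468e-02
 -8.80038988e+01  7.14606554e+01]
```

View pics/w1.png

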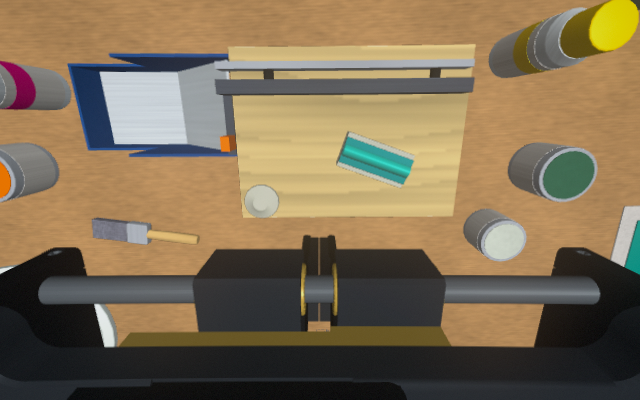

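The wrist view shows the offcut centred near (375,159), the fence (dark band) at rows 79–94 and cols 216–473, the post at (225,143) and the rosette at (262,200). The near deck corners are at (244,217) and (454,215).

```bash
python3 - <<'E'
from m import *
import pickle
s=pickle.load(open('pics/w1.pkl','rb')); p,P=allpts('wrist','pics/w1.npz',s)
hsv=cv2.cvtColor(p,cv2.COLOR_RGB2HSV); H,S,V=[hsv[...,i].astype(int) for i in range(3)]
f=lambda uv,z:pts('wrist',uv,z=z,T=s)
# deck wood: near edge and side edges
wood=(H>10)&(H<30)&(S>50)&(abs(P[...,2]-.16)<.012)
def line(c,z,name):
    c=np.array(c,float);W=f(c,z)[:,:2]; vx,vy,x,y=cv2.fitLine(W.astype(np.float32),cv2.DIST_HUBER,0,.001,.001).ravel()
    print(name,'dir',vx,vy,'pt',x,y,'ang',np.degrees(np.arctan2(vy,vx))); return
near=[(u,np.where(wood[100:240,u])[0].max()+100.5) for u in range(290,445,5)]; line(near,.16,'near')
rt=[(np.where(wood[v,300:])[0].max()+300.5,v) for v in range(110,210,5)]; line(rt,.16,'right')
lf=[(np.where(wood[v,200:400])[0].min()+199.5,v) for v in range(160,184,3)]; line(lf,.16,'left')
dark=(S<70)&(V<115)
b=[];t=[]
for u in range(240,465,5):
    r=np.where(dark[60:105,u])[0]+60
    b.append((u,r.max()+.5)); 
    # top edge of front face from depth
line(b,.16,'fencebase')
# fence top: depth pts above .183
fp=(P[...,2]>.186)&(P[...,2]<.196)&(np.indices(wood.shape)[0]<110)&(abs(np.indices(wood.shape)[1]-345)<100); print('fence top rows',[ (u,np.where(fp[:,u])[0].min(),np.where(fp[:,u])[0].max()) for u in (260,300,400,440) if fp[:,u].any()])
o=(H<14)&(S>170)&(V>150)&(abs(np.indices(wood.shape)[1]-225)<15)
print('orange px',np.argwhere(o).min(0),np.argwhere(o).max(0),np.nanmedian(P[o],0))
teal=(H>78)&(H<98)&(S>110)&(abs(np.indices(wood.shape)[1]-375)<60)&(abs(np.indices(wood.shape)[0]-160)<40)
print('teal z',np.nanpercentile(P[teal][:,2],[5,50,95]))
W=f(np.argwhere(teal)[:,::-1].astype(float),.188); print(cv2.minAreaRect(W[:,:2].astype(np.float32)*1000))
oc=(P[...,2]>.172)&(abs(np.indices(wood.shape)[1]-375)<60)&(abs(np.indices(wood.shape)[0]-160)<40)
print('offcut rect',cv2.minAreaRect(P[oc][:,:2].astype(np.float32)*1000))
ro=(P[...,2]>.168)&(abs(np.indices(wood.shape)[1]-262)<25)&(abs(np.indices(wood.shape)[0]-200)<25)
print('ros',np.median(P[ro],0))
print('rows',[np.round([P[r,345,0],P[r,345,2]],4).tolist() for r in range(74,104,2)])
E
```

```text
near dir 0.03590451 0.9993552 pt 0.4251798 -0.07491187 ang 87.942375
right dir 0.99932826 -0.036647886 pt 0.49889484 -0.21594305 ang -2.1002393
left dir 0.9994462 -0.033276092 pt 0.4996493 0.08468212 ang -1.9069315
fencebase dir 0.03783284 0.9992841 pt 0.59105307 -0.0738208 ang 87.83182
fence top rows [(260, np.int64(79), np.int64(93)), (300, np.int64(79), np.int64(93)), (400, np.int64(67), np.int64(92)), (440, np.int64(62), np.int64(92))]
orange px [136 220] [151 229] [0.54105717 0.08471139 0.18733129]
teal z [0.18625048 0.18851121 0.19382899]
((508.9632263183594, -98.43277740478516), (89.96795654296875, 31.623918533325195), 67.9293212890625)
offcut rect ((509.1269836425781, -97.74600219726562), (89.8812484741211, 45.916419982910156), 67.94088745117188)
ros [0.45835682 0.05489027 0.1728595 ]
rows [[0.6147, 0.161], [0.6123, 0.1616], [0.61, 0.1618], [0.605, 0.191], [0.6028, 0.1919], [0.6006, 0.1926], [0.5985, 0.1915], [0.5964, 0.1905], [0.5941, 0.1923], [0.592, 0.1904], [0.5912, 0.1651], [0.589, 0.1603], [0.5866, 0.1611], [0.5842, 0.1601], [0.5817, 0.1625]]
```

{"op": "drive_tool", "data": {"rows": [{"tx": 0,"ty": 0,"tz": 0,"ax": 0,"ay": 0,"az": -0.008,"claw": 0},{"tx": -1.75,"ty": 3.5,"tz": 0,"ax": 0,"ay": 0,"az": 0,"claw": 0},{"tx": -1.75,"ty": 3.5,"tz": 0,"ax": 0,"ay": 0,"az": 0,"claw": 0},{"tx": 0,"ty": 0,"tz": 3.5,"ax": 0,"ay": 0,"az": 0,"claw": 0},{"tx": 0,"ty": 0,"tz": 3.5,"ax": 0,"ay": 0,"az": 0,"claw": 0},{"tx": 0,"ty": 0,"tz": 3.5,"ax": 0,"ay": 0,"az": 0,"claw": 0},{"tx": 0,"ty": 0,"tz": 3.5,"ax": 0,"ay": 0,"az": 0,"claw": 0},{"tx": 0,"ty": 0,"tz": 3.5,"ax": 0,"ay": 0,"az": 0,"claw": 0},{"tx": 0,"ty": 0,"tz": 2.7,"ax": 0,"ay": 0,"az": 0,"claw": 0},{"tx": 0,"ty": 0,"tz": 0,"ax": 0,"ay": 0,"az": 0,"claw": 0}]}}

```text
time_s: 3.48
tcp_pos: [0.4511, -0.0937, 0.1952]
ee_rot: [[0.999, -0.036, -0.012], [-0.036, -0.999, 0.0], [-0.012, 0.0, -1.0]]
wrist_force: [-1.2, 0.2, -0.1]
gripper_width: 0.005
gripper_force: 0.0
```

{"op": "drive_tool", "data": {"rows": [{"tx": 0,"ty": 0,"tz": 1.6,"ax": 0,"ay": 0,"az": 0,"claw": 0},{"tx": 0,"ty": 0,"tz": 1.5,"ax": 0,"ay": 0,"az": 0,"claw": 0},{"tx": 0,"ty": 0,"tz": 0,"ax": 0,"ay": 0,"az": 0,"claw": 0},{"tx": 0,"ty": 0,"tz": 0,"ax": 0,"ay": 0,"az": 0,"claw": 0},{"tx": 0,"ty": 0,"tz": 0,"ax": 0,"ay": 0,"az": 0,"claw": 0}]}}

```text
time_s: 3.9
tcp_pos: [0.4565, -0.0938, 0.1714]
ee_rot: [[0.999, -0.033, 0.003], [-0.033, -0.999, -0.0], [0.003, 0.0, -1.0]]
wrist_force: [0.1, 0.4, 0.2]
gripper_width: 0.007
gripper_force: 0.0
```

```bash
cat > st.py <<'E'
from h import *
R=np.array([[.9993,-.0367],[.0367,.9993]]);O=np.array([.5577,.0028])
def tostand(x): return (np.asarray(x)[...,:2]@R.T-O)*1000
def off(n='top',f=None):
    """offcut by teal mask in a fixed camera, bead plane"""
    p,d=capture(n)
    if f: cv2.imwrite(f,p[:,:,::-1])
    T=sense(); hsv=cv2.cvtColor(p,cv2.COLOR_RGB2HSV)
    m=cv2.inRange(hsv,(76,90,40),(100,255,255)); uv=np.argwhere(m)[:,::-1].astype(float)
    W=pts(n,uv,z=.188,T=T); W=W[(W[:,0]>.4)&(W[:,0]<.68)&(W[:,1]>-.22)&(W[:,1]<.15)]
    Q=tostand(W).astype(np.float32)
    if len(Q)>10: print(n,len(Q),'rect',[np.round(a,1) for a in cv2.minAreaRect(Q)])
def st():
    s=sense(); print('t',s['time_s'],'tcp stand',tostand(s['tcp_pos']).round(1),'z',s['tcp_pos'][2].round(4),'F stand',(R@s['wrist_force'][:2]).round(2),s['wrist_force'][2].round(2))
E
python3 -c "
from st import *
st();off('top');off('wrist')"
```

```text
t 3.9 tcp stand [-98.  -79.8] z 0.1714 F stand [0.1  0.44] 0.21
top 108 rect [array([-40. , -69.4]), array([59.4, 26.1]), np.float64(69.6)]
wrist 11810 rect [array([-45.5, -82.5]), array([90.9, 32.2]), np.float64(70.0)]
```

{"op": "drive_tool", "data": {"rows": [{"tx": 0,"ty": 0,"tz": 0.2,"ax": 0,"ay": 0,"az": 0,"claw": 0},{"tx": 0,"ty": 0,"tz": 0.2,"ax": 0,"ay": 0,"az": 0,"claw": 0},{"tx": 0.25,"ty": 0,"tz": 0,"ax": 0,"ay": 0,"az": 0,"claw": 0},{"tx": 0.25,"ty": 0,"tz": 0,"ax": 0,"ay": 0,"az": 0,"claw": 0},{"tx": 0.25,"ty": 0,"tz": 0,"ax": 0,"ay": 0,"az": 0,"claw": 0},{"tx": 0.25,"ty": 0,"tz": 0,"ax": 0,"ay": 0,"az": 0,"claw": 0},{"tx": 0.25,"ty": 0,"tz": 0,"ax": 0,"ay": 0,"az": 0,"claw": 0},{"tx": 0.25,"ty": 0,"tz": 0,"ax": 0,"ay": 0,"az": 0,"claw": 0},{"tx": 0.25,"ty": 0,"tz": 0,"ax": 0,"ay": 0,"az": 0,"claw": 0},{"tx": 0.25,"ty": 0,"tz": 0,"ax": 0,"ay": 0,"az": 0,"claw": 0}]}}

```text
time_s: 4.83
tcp_pos: [0.4751, -0.0945, 0.1654]
ee_rot: [[0.999, -0.034, -0.001], [-0.034, -0.999, -0.0], [-0.001, 0.0, -1.0]]
wrist_force: [-1.1, -0.3, 0.2]
gripper_width: 0.008
gripper_force: 0.5
```

{"op": "drive_tool", "data": {"rows": [{"tx": 0.25,"ty": 0,"tz": 0,"ax": 0,"ay": 0,"az": 0,"claw": 0},{"tx": 0.25,"ty": 0,"tz": 0,"ax": 0,"ay": 0,"az": 0,"claw": 0},{"tx": 0.25,"ty": 0,"tz": 0,"ax": 0,"ay": 0,"az": 0,"claw": 0},{"tx": 0.25,"ty": 0,"tz": 0,"ax": 0,"ay": 0,"az": 0,"claw": 0},{"tx": 0.25,"ty": 0,"tz": 0,"ax": 0,"ay": 0,"az": 0,"claw": 0},{"tx": 0.25,"ty": 0,"tz": 0,"ax": 0,"ay": 0,"az": 0,"claw": 0},{"tx": 0.25,"ty": 0,"tz": 0,"ax": 0,"ay": 0,"az": 0,"claw": 0}]}}

```text
time_s: 5.42
tcp_pos: [0.4929, -0.0951, 0.1655]
ee_rot: [[0.999, -0.034, -0.0], [-0.034, -0.999, 0.0], [-0.0, -0.0, -1.0]]
wrist_force: [-1.1, 0.4, -0.8]
gripper_width: 0.007
gripper_force: 0.3
```

```bash
python3 -c "
from st import *
st();off('wrist')"
```

```text
t 5.4167 tcp stand [-61.6 -79.7] z 0.1655 F stand [-1.13  0.35] -0.81
wrist 11569 rect [array([-25.3, -80.5]), array([91.1, 32.8]), np.float64(74.4)]
```

{"op": "drive_tool", "data": {"rows": [{"tx": 0.22,"ty": 0,"tz": 0,"ax": 0,"ay": 0,"az": 0,"claw": 0},{"tx": 0.22,"ty": 0,"tz": 0,"ax": 0,"ay": 0,"az": 0,"claw": 0},{"tx": 0.22,"ty": 0,"tz": 0,"ax": 0,"ay": 0,"az": 0,"claw": 0},{"tx": 0.22,"ty": 0,"tz": 0,"ax": 0,"ay": 0,"az": 0,"claw": 0},{"tx": 0.22,"ty": 0,"tz": 0,"ax": 0,"ay": 0,"az": 0,"claw": 0},{"tx": 0.22,"ty": 0,"tz": 0,"ax": 0,"ay": 0,"az": 0,"claw": 0},{"tx": 0.22,"ty": 0,"tz": 0,"ax": 0,"ay": 0,"az": 0,"claw": 0},{"tx": 0.22,"ty": 0,"tz": 0,"ax": 0,"ay": 0,"az": 0,"claw": 0},{"tx": 0.22,"ty": 0,"tz": 0,"ax": 0,"ay": 0,"az": 0,"claw": 0},{"tx": 0.22,"ty": 0,"tz": 0,"ax": 0,"ay": 0,"az": 0,"claw": 0}]}}

```text
time_s: 6.3
tcp_pos: [0.5149, -0.0958, 0.1655]
ee_rot: [[0.999, -0.034, 0.0], [-0.034, -0.999, 0.0], [0.0, -0.0, -1.0]]
wrist_force: [-0.3, 0.7, -0.7]
gripper_width: 0.008
gripper_force: 0.3
```

```bash
python3 -c "
from st import *
st();off('wrist')"
```

```text
t 6.3 tcp stand [-39.6 -79.7] z 0.1655 F stand [-0.36  0.66] -0.69
wrist 11530 rect [array([ -7. , -76.7]), array([91.1, 38.1]), np.float64(81.4)]
```

{"op": "drive_tool", "data": {"rows": [{"tx": 0.15,"ty": 0,"tz": 0,"ax": 0,"ay": 0,"az": 0,"claw": 0},{"tx": 0.15,"ty": 0,"tz": 0,"ax": 0,"ay": 0,"az": 0,"claw": 0},{"tx": 0.15,"ty": 0,"tz": 0,"ax": 0,"ay": 0,"az": 0,"claw": 0},{"tx": 0.15,"ty": 0,"tz": 0,"ax": 0,"ay": 0,"az": 0,"claw": 0},{"tx": 0.15,"ty": 0,"tz": 0,"ax": 0,"ay": 0,"az": 0,"claw": 0},{"tx": 0.15,"ty": 0,"tz": 0,"ax": 0,"ay": 0,"az": 0,"claw": 0},{"tx": 0.15,"ty": 0,"tz": 0,"ax": 0,"ay": 0,"az": 0,"claw": 0},{"tx": 0.15,"ty": 0,"tz": 0,"ax": 0,"ay": 0,"az": 0,"claw": 0},{"tx": 0.15,"ty": 0,"tz": 0,"ax": 0,"ay": 0,"az": 0,"claw": 0}]}}

```text
time_s: 7.1
tcp_pos: [0.5283, -0.0963, 0.1656]
ee_rot: [[0.999, -0.034, 0.0], [-0.034, -0.999, 0.0], [0.0, -0.0, -1.0]]
wrist_force: [-1.0, -0.6, -0.2]
gripper_width: 0.008
gripper_force: 0.4
```

{"op": "drive_tool", "data": {"rows": [{"tx": 0.1,"ty": 0,"tz": 0,"ax": 0,"ay": 0,"az": 0,"claw": 0},{"tx": 0.1,"ty": 0,"tz": 0,"ax": 0,"ay": 0,"az": 0,"claw": 0},{"tx": 0.1,"ty": 0,"tz": 0,"ax": 0,"ay": 0,"az": 0,"claw": 0},{"tx": 0.1,"ty": 0,"tz": 0,"ax": 0,"ay": 0,"az": 0,"claw": 0}]}}

```text
time_s: 7.43
tcp_pos: [0.5322, -0.0964, 0.1655]
ee_rot: [[0.999, -0.034, -0.0], [-0.034, -0.999, 0.0], [-0.0, -0.0, -1.0]]
wrist_force: [-1.2, -0.2, -0.1]
gripper_width: 0.006
gripper_force: 0.4
```

```bash
python3 -c "
from st import *
st();off('wrist')"
```

```text
t 7.4333 tcp stand [-22.3 -79.6] z 0.1655 F stand [-1.17 -0.29] -0.11
wrist 11448 rect [array([  8.2, -73.5]), array([91.1, 38.8]), np.float64(88.8)]
```

{"op": "drive_tool", "data": {"rows": [{"tx": 0.1,"ty": 0,"tz": 0,"ax": 0,"ay": 0,"az": 0,"claw": 0},{"tx": 0.1,"ty": 0,"tz": 0,"ax": 0,"ay": 0,"az": 0,"claw": 0},{"tx": 0.1,"ty": 0,"tz": 0,"ax": 0,"ay": 0,"az": 0,"claw": 0},{"tx": 0,"ty": 0,"tz": 0,"ax": 0,"ay": 0,"az": 0,"claw": 0}]}}

```text
time_s: 7.82
tcp_pos: [0.535, -0.0965, 0.1655]
ee_rot: [[0.999, -0.034, -0.001], [-0.034, -0.999, -0.0], [-0.001, 0.0, -1.0]]
wrist_force: [-1.2, -0.4, -0.6]
gripper_width: 0.003
gripper_force: 0.8
```

{"op": "drive_tool", "data": {"rows": [{"tx": 0.05,"ty": 0,"tz": 0,"ax": 0,"ay": 0,"az": 0,"claw": 0},{"tx": 0.05,"ty": 0,"tz": 0,"ax": 0,"ay": 0,"az": 0,"claw": 0},{"tx": 0,"ty": 0,"tz": 0,"ax": 0,"ay": 0,"az": 0,"claw": 0}]}}

```text
time_s: 8.07
tcp_pos: [0.5353, -0.0965, 0.1655]
ee_rot: [[0.999, -0.034, -0.002], [-0.034, -0.999, 0.0], [-0.002, 0.0, -1.0]]
wrist_force: [-4.0, 0.2, 3.2]
gripper_width: 0.003
gripper_force: 2.2
```

{"op": "drive_tool", "data": {"rows": [{"tx": 0.05,"ty": 0,"tz": 0,"ax": 0,"ay": 0,"az": 0,"claw": 0},{"tx": 0,"ty": 0,"tz": 0,"ax": 0,"ay": 0,"az": 0,"claw": 0},{"tx": 0,"ty": 0,"tz": 0,"ax": 0,"ay": 0,"az": 0,"claw": 0}]}}

```text
time_s: 8.32
tcp_pos: [0.5356, -0.0965, 0.1655]
ee_rot: [[0.999, -0.034, -0.002], [-0.034, -0.999, 0.0], [-0.002, 0.0, -1.0]]
wrist_force: [-5.6, 1.7, 4.4]
gripper_width: 0.005
gripper_force: 2.7
```

```bash
python3 -c "
from st import *
st();off('wrist')"
```

```text
t 8.3167 tcp stand [-18.9 -79.6] z 0.1655 F stand [-5.7   1.44] 4.35
wrist 11447 rect [array([ 11.1, -73.1]), array([38.2, 91. ]), np.float64(0.1)]
```

{"op": "drive_tool", "data": {"rows": [{"tx": 0.05,"ty": 0,"tz": 0,"ax": 0,"ay": 0,"az": 0,"claw": 0},{"tx": 0,"ty": 0,"tz": 0,"ax": 0,"ay": 0,"az": 0,"claw": 0},{"tx": 0,"ty": 0,"tz": 0,"ax": 0,"ay": 0,"az": 0,"claw": 0},{"tx": 0,"ty": 0,"tz": 0,"ax": 0,"ay": 0,"az": 0,"claw": 0}]}}

```text
time_s: 8.7
tcp_pos: [0.5357, -0.0965, 0.1655]
ee_rot: [[0.999, -0.034, -0.003], [-0.034, -0.999, 0.0], [-0.003, 0.0, -1.0]]
wrist_force: [-6.0, 0.8, 4.3]
gripper_width: 0.01
gripper_force: 3.1
```

{"op": "drive_tool", "data": {"rows": [{"tx": -0.2,"ty": 0,"tz": 0,"ax": 0,"ay": 0,"az": 0,"claw": 0},{"tx": -0.4,"ty": 0,"tz": 0,"ax": 0,"ay": 0,"az": 0,"claw": 0},{"tx": -1.4,"ty": 0,"tz": 0,"ax": 0,"ay": 0,"az": 0,"claw": 0},{"tx": -1.0,"ty": 0.8,"tz": 0,"ax": 0,"ay": 0,"az": 0,"claw": 0},{"tx": -1.0,"ty": 1.5,"tz": 0,"ax": 0,"ay": 0,"az": 0,"claw": 0},{"tx": 0,"ty": 1.5,"tz": 0,"ax": 0,"ay": 0,"az": 0,"claw": 0},{"tx": 0,"ty": 1.5,"tz": 0,"ax": 0,"ay": 0,"az": 0,"claw": 0},{"tx": 0,"ty": 1.5,"tz": 0,"ax": 0,"ay": 0,"az": 0,"claw": 0},{"tx": 0,"ty": 0,"tz": 0,"ax": 0,"ay": 0,"az": 0,"claw": 0},{"tx": 0,"ty": 0,"tz": 0,"ax": 0,"ay": 0,"az": 0,"claw": 0}]}}

```text
time_s: 9.53
tcp_pos: [0.495, -0.1639, 0.1657]
ee_rot: [[0.999, -0.035, 0.001], [-0.035, -0.999, -0.0], [0.001, 0.0, -1.0]]
wrist_force: [0.6, 0.4, 0.7]
gripper_width: 0.008
gripper_force: 0.0
```

```bash
python3 -c "
from st import *
st();off('wrist','pics/w2.png')"
```

```text
t 9.5333 tcp stand [ -57.  -148.5] z 0.1657 F stand [0.57 0.45] 0.7
wrist 14769 rect [array([ 13.1, -71.6]), array([32.1, 93.9]), np.float64(0.2)]
```

View pics/w2.png

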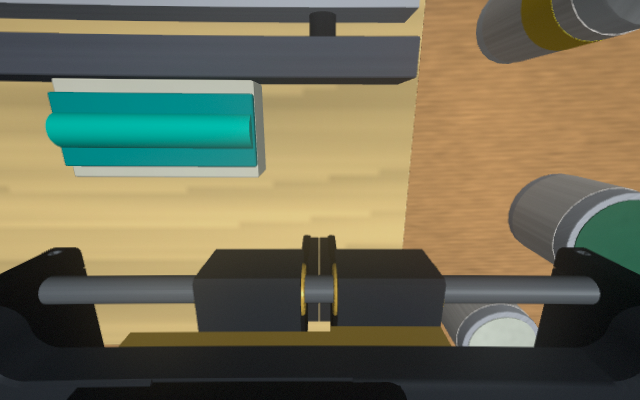

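The offcut, left of the fingers at (155,128), sits square against the fence. Next I go behind its tail.

{"op": "drive_tool", "data": {"rows": [{"tx": 1.5,"ty": 0,"tz": 0,"ax": 0,"ay": 0,"az": 0,"claw": 0},{"tx": 1.5,"ty": 0,"tz": 0,"ax": 0,"ay": 0,"az": 0,"claw": 0},{"tx": 1.5,"ty": 0,"tz": 0,"ax": 0,"ay": 0,"az": 0,"claw": 0},{"tx": 1.5,"ty": 0,"tz": 0,"ax": 0,"ay": 0,"az": 0,"claw": 0},{"tx": 0.8,"ty": 0,"tz": 0,"ax": 0,"ay": 0,"az": 0,"claw": 0},{"tx": 0,"ty": 0,"tz": 0,"ax": 0,"ay": 0,"az": 0,"claw": 0},{"tx": 0,"ty": -0.4,"tz": 0,"ax": 0,"ay": 0,"az": 0,"claw": 0},{"tx": 0,"ty": -0.4,"tz": 0,"ax": 0,"ay": 0,"az": 0,"claw": 0}]}}

```text
time_s: 10.25
tcp_pos: [0.5623, -0.157, 0.1654]
ee_rot: [[0.999, -0.034, -0.001], [-0.034, -0.999, 0.0], [-0.001, -0.0, -1.0]]
wrist_force: [-1.2, -0.8, -0.3]
gripper_width: 0.003
gripper_force: 0.0
```

{"op": "drive_tool", "data": {"rows": [{"tx": 0,"ty": -0.25,"tz": 0,"ax": 0,"ay": 0,"az": 0,"claw": 0},{"tx": 0,"ty": -0.25,"tz": 0,"ax": 0,"ay": 0,"az": 0,"claw": 0},{"tx": 0,"ty": -0.25,"tz": 0,"ax": 0,"ay": 0,"az": 0,"claw": 0},{"tx": 0,"ty": -0.25,"tz": 0,"ax": 0,"ay": 0,"az": 0,"claw": 0},{"tx": 0,"ty": -0.25,"tz": 0,"ax": 0,"ay": 0,"az": 0,"claw": 0},{"tx": 0,"ty": -0.25,"tz": 0,"ax": 0,"ay": 0,"az": 0,"claw": 0},{"tx": 0,"ty": -0.25,"tz": 0,"ax": 0,"ay": 0,"az": 0,"claw": 0},{"tx": 0,"ty": -0.25,"tz": 0,"ax": 0,"ay": 0,"az": 0,"claw": 0},{"tx": 0,"ty": -0.25,"tz": 0,"ax": 0,"ay": 0,"az": 0,"claw": 0},{"tx": 0,"ty": -0.25,"tz": 0,"ax": 0,"ay": 0,"az": 0,"claw": 0}]}}

```text
time_s: 11.08
tcp_pos: [0.5639, -0.1324, 0.1656]
ee_rot: [[0.999, -0.034, -0.0], [-0.034, -0.999, -0.0], [-0.0, 0.0, -1.0]]
wrist_force: [-0.1, -1.1, 1.0]
gripper_width: 0.001
gripper_force: 0.8
```

```bash
python3 -c "
from st import *
st();off('wrist')"
```

```text
t 11.0833 tcp stand [  10.7 -114.4] z 0.1656 F stand [-0.05 -1.1 ] 0.99
wrist 5093 rect [array([ 18.5, -58.6]), array([23.8, 92.9]), np.float64(0.0)]
```

{"op": "drive_tool", "data": {"rows": [{"tx": 0.005,"ty": -0.3,"tz": 0,"ax": 0,"ay": 0,"az": 0,"claw": 0},{"tx": 0.005,"ty": -0.3,"tz": 0,"ax": 0,"ay": 0,"az": 0,"claw": 0},{"tx": 0.005,"ty": -0.3,"tz": 0,"ax": 0,"ay": 0,"az": 0,"claw": 0},{"tx": 0.005,"ty": -0.3,"tz": 0,"ax": 0,"ay": 0,"az": 0,"claw": 0},{"tx": 0.005,"ty": -0.3,"tz": 0,"ax": 0,"ay": 0,"az": 0,"claw": 0},{"tx": 0.005,"ty": -0.3,"tz": 0,"ax": 0,"ay": 0,"az": 0,"claw": 0},{"tx": 0.005,"ty": -0.3,"tz": 0,"ax": 0,"ay": 0,"az": 0,"claw": 0},{"tx": 0.005,"ty": -0.3,"tz": 0,"ax": 0,"ay": 0,"az": 0,"claw": 0},{"tx": 0.005,"ty": -0.3,"tz": 0,"ax": 0,"ay": 0,"az": 0,"claw": 0},{"tx": 0.005,"ty": -0.3,"tz": 0,"ax": 0,"ay": 0,"az": 0,"claw": 0}]}}

```text
time_s: 11.97
tcp_pos: [0.5654, -0.1022, 0.1655]
ee_rot: [[0.999, -0.034, -0.0], [-0.034, -0.999, 0.0], [-0.0, -0.0, -1.0]]
wrist_force: [-0.8, -2.3, 0.9]
gripper_width: 0.002
gripper_force: 0.8
```

{"op": "drive_tool", "data": {"rows": [{"tx": 0.005,"ty": -0.3,"tz": 0,"ax": 0,"ay": 0,"az": 0,"claw": 0},{"tx": 0.005,"ty": -0.3,"tz": 0,"ax": 0,"ay": 0,"az": 0,"claw": 0},{"tx": 0.005,"ty": -0.3,"tz": 0,"ax": 0,"ay": 0,"az": 0,"claw": 0},{"tx": 0.005,"ty": -0.3,"tz": 0,"ax": 0,"ay": 0,"az": 0,"claw": 0},{"tx": 0.005,"ty": -0.3,"tz": 0,"ax": 0,"ay": 0,"az": 0,"claw": 0},{"tx": 0.005,"ty": -0.3,"tz": 0,"ax": 0,"ay": 0,"az": 0,"claw": 0},{"tx": 0.005,"ty": -0.3,"tz": 0,"ax": 0,"ay": 0,"az": 0,"claw": 0},{"tx": 0.005,"ty": -0.3,"tz": 0,"ax": 0,"ay": 0,"az": 0,"claw": 0},{"tx": 0.005,"ty": -0.3,"tz": 0,"ax": 0,"ay": 0,"az": 0,"claw": 0},{"tx": 0.005,"ty": -0.3,"tz": 0,"ax": 0,"ay": 0,"az": 0,"claw": 0}]}}

```text
time_s: 12.8
tcp_pos: [0.5671, -0.0722, 0.1655]
ee_rot: [[0.999, -0.034, 0.0], [-0.034, -0.999, 0.0], [0.0, -0.0, -1.0]]
wrist_force: [-0.6, -0.5, -0.1]
gripper_width: 0.005
gripper_force: 0.5
```

```bash
python3 -c "
from st import *
st();off('wrist','pics/w3.png')"
```

```text
t 12.8 tcp stand [ 11.6 -54.1] z 0.1655 F stand [-0.62 -0.54] -0.08
wrist 4737 rect [array([19. ,  1.9]), array([22.7, 92.5]), np.float64(0.0)]
```

View pics/w3.png

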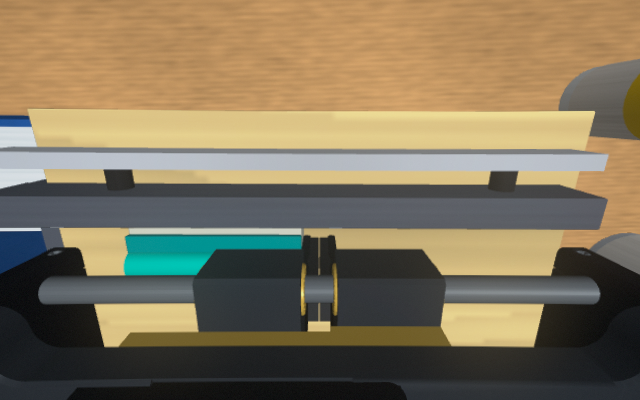

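The offcut (white rim at row 231, cols 128–302) stays flush to the fence. I keep pushing.

{"op": "drive_tool", "data": {"rows": [{"tx": 0.003,"ty": -0.3,"tz": 0,"ax": 0,"ay": 0,"az": 0,"claw": 0},{"tx": 0.003,"ty": -0.3,"tz": 0,"ax": 0,"ay": 0,"az": 0,"claw": 0},{"tx": 0.003,"ty": -0.3,"tz": 0,"ax": 0,"ay": 0,"az": 0,"claw": 0},{"tx": 0.003,"ty": -0.3,"tz": 0,"ax": 0,"ay": 0,"az": 0,"claw": 0},{"tx": 0.003,"ty": -0.3,"tz": 0,"ax": 0,"ay": 0,"az": 0,"claw": 0},{"tx": 0.003,"ty": -0.3,"tz": 0,"ax": 0,"ay": 0,"az": 0,"claw": 0},{"tx": 0.003,"ty": -0.3,"tz": 0,"ax": 0,"ay": 0,"az": 0,"claw": 0},{"tx": 0.003,"ty": -0.3,"tz": 0,"ax": 0,"ay": 0,"az": 0,"claw": 0},{"tx": 0.003,"ty": -0.3,"tz": 0,"ax": 0,"ay": 0,"az": 0,"claw": 0},{"tx": 0.003,"ty": -0.3,"tz": 0,"ax": 0,"ay": 0,"az": 0,"claw": 0}]}}

```text
time_s: 13.68
tcp_pos: [0.5684, -0.0423, 0.1656]
ee_rot: [[0.999, -0.034, 0.0], [-0.034, -0.999, -0.0], [0.0, 0.0, -1.0]]
wrist_force: [0.2, -0.3, 0.1]
gripper_width: 0.002
gripper_force: 0.5
```

{"op": "drive_tool", "data": {"rows": [{"tx": 0.003,"ty": -0.2,"tz": 0,"ax": 0,"ay": 0,"az": 0,"claw": 0},{"tx": 0.003,"ty": -0.2,"tz": 0,"ax": 0,"ay": 0,"az": 0,"claw": 0},{"tx": 0.003,"ty": -0.2,"tz": 0,"ax": 0,"ay": 0,"az": 0,"claw": 0},{"tx": 0.003,"ty": -0.2,"tz": 0,"ax": 0,"ay": 0,"az": 0,"claw": 0},{"tx": 0.003,"ty": -0.2,"tz": 0,"ax": 0,"ay": 0,"az": 0,"claw": 0},{"tx": 0.003,"ty": -0.2,"tz": 0,"ax": 0,"ay": 0,"az": 0,"claw": 0},{"tx": 0.003,"ty": -0.2,"tz": 0,"ax": 0,"ay": 0,"az": 0,"claw": 0}]}}

```text
time_s: 14.27
tcp_pos: [0.569, -0.0285, 0.1656]
ee_rot: [[0.999, -0.034, -0.0], [-0.034, -0.999, -0.0], [-0.0, 0.0, -1.0]]
wrist_force: [-0.6, -1.7, 1.1]
gripper_width: 0.007
gripper_force: 0.7
```

```bash
python3 -c "
from st import *
st();off('wrist','pics/w4.png')
p,d=capture('scene');cv2.imwrite('pics/s4.png',cv2.resize(p[130:290,200:440,::-1],None,fx=3,fy=3,interpolation=cv2.INTER_CUBIC))"
```

```text
t 14.2667 tcp stand [ 11.9 -10.4] z 0.1656 F stand [-0.56 -1.68] 1.14
wrist 4758 rect [array([19.2, 45.8]), array([22.7, 93. ]), np.float64(0.0)]
```

View pics/s4.png

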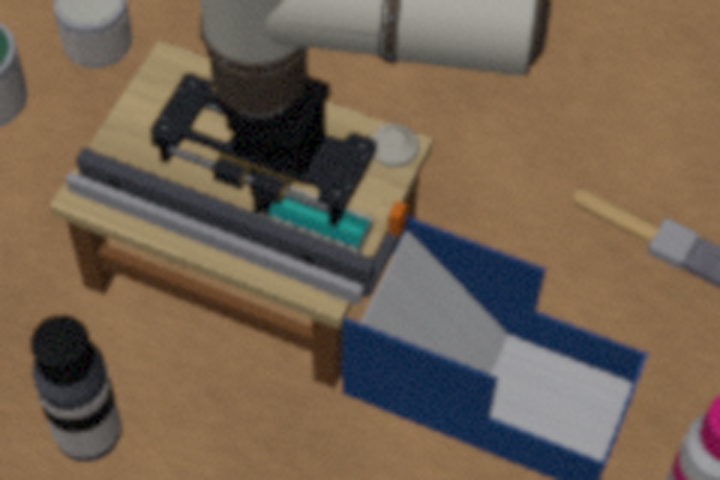

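The offcut (teal, around (315,218)) is at the gap mouth beside the orange post at (400,217), still straight. I creep through, checking force.

{"op": "drive_tool", "data": {"rows": [{"tx": 0.003,"ty": -0.15,"tz": 0,"ax": 0,"ay": 0,"az": 0,"claw": 0},{"tx": 0.003,"ty": -0.15,"tz": 0,"ax": 0,"ay": 0,"az": 0,"claw": 0},{"tx": 0.003,"ty": -0.15,"tz": 0,"ax": 0,"ay": 0,"az": 0,"claw": 0},{"tx": 0.003,"ty": -0.15,"tz": 0,"ax": 0,"ay": 0,"az": 0,"claw": 0}]}}

```text
time_s: 14.7
tcp_pos: [0.5693, -0.0226, 0.1655]
ee_rot: [[0.999, -0.034, -0.0], [-0.034, -0.999, -0.0], [-0.0, 0.0, -1.0]]
wrist_force: [-0.9, -0.8, 0.6]
gripper_width: 0.009
gripper_force: 0.7
```

{"op": "drive_tool", "data": {"rows": [{"tx": 0.003,"ty": -0.1,"tz": 0,"ax": 0,"ay": 0,"az": 0,"claw": 0},{"tx": 0.003,"ty": -0.1,"tz": 0,"ax": 0,"ay": 0,"az": 0,"claw": 0},{"tx": 0.003,"ty": -0.1,"tz": 0,"ax": 0,"ay": 0,"az": 0,"claw": 0}]}}

```text
time_s: 14.95
tcp_pos: [0.5694, -0.0196, 0.1655]
ee_rot: [[0.999, -0.034, -0.0], [-0.034, -0.999, -0.0], [-0.0, 0.0, -1.0]]
wrist_force: [-0.9, -1.4, 0.8]
gripper_width: 0.002
gripper_force: 0.7
```

{"op": "drive_tool", "data": {"rows": [{"tx": 0.003,"ty": -0.1,"tz": 0,"ax": 0,"ay": 0,"az": 0,"claw": 0},{"tx": 0.003,"ty": -0.1,"tz": 0,"ax": 0,"ay": 0,"az": 0,"claw": 0},{"tx": 0.003,"ty": -0.1,"tz": 0,"ax": 0,"ay": 0,"az": 0,"claw": 0}]}}

```text
time_s: 15.2
tcp_pos: [0.5696, -0.0166, 0.1655]
ee_rot: [[0.999, -0.034, -0.0], [-0.034, -0.999, -0.0], [-0.0, 0.0, -1.0]]
wrist_force: [0.0, -1.6, 0.5]
gripper_width: 0.009
gripper_force: 0.8
```

{"op": "drive_tool", "data": {"rows": [{"tx": 0.003,"ty": -0.15,"tz": 0,"ax": 0,"ay": 0,"az": 0,"claw": 0},{"tx": 0.003,"ty": -0.15,"tz": 0,"ax": 0,"ay": 0,"az": 0,"claw": 0},{"tx": 0.003,"ty": -0.15,"tz": 0,"ax": 0,"ay": 0,"az": 0,"claw": 0},{"tx": 0.003,"ty": -0.15,"tz": 0,"ax": 0,"ay": 0,"az": 0,"claw": 0},{"tx": 0.003,"ty": -0.15,"tz": 0,"ax": 0,"ay": 0,"az": 0,"claw": 0},{"tx": 0.003,"ty": -0.15,"tz": 0,"ax": 0,"ay": 0,"az": 0,"claw": 0},{"tx": 0.003,"ty": -0.15,"tz": 0,"ax": 0,"ay": 0,"az": 0,"claw": 0},{"tx": 0.003,"ty": -0.15,"tz": 0,"ax": 0,"ay": 0,"az": 0,"claw": 0}]}}

```text
time_s: 15.87
tcp_pos: [0.5703, -0.0044, 0.1655]
ee_rot: [[0.999, -0.034, -0.0], [-0.034, -0.999, 0.0], [-0.0, -0.0, -1.0]]
wrist_force: [-1.0, -1.5, 0.7]
gripper_width: 0.005
gripper_force: 0.8
```

{"op": "drive_tool", "data": {"rows": [{"tx": 0.003,"ty": -0.25,"tz": 0,"ax": 0,"ay": 0,"az": 0,"claw": 0},{"tx": 0.003,"ty": -0.25,"tz": 0,"ax": 0,"ay": 0,"az": 0,"claw": 0},{"tx": 0.003,"ty": -0.25,"tz": 0,"ax": 0,"ay": 0,"az": 0,"claw": 0},{"tx": 0.003,"ty": -0.25,"tz": 0,"ax": 0,"ay": 0,"az": 0,"claw": 0},{"tx": 0.003,"ty": -0.25,"tz": 0,"ax": 0,"ay": 0,"az": 0,"claw": 0},{"tx": 0.003,"ty": -0.25,"tz": 0,"ax": 0,"ay": 0,"az": 0,"claw": 0},{"tx": 0.003,"ty": -0.25,"tz": 0,"ax": 0,"ay": 0,"az": 0,"claw": 0},{"tx": 0.003,"ty": -0.25,"tz": 0,"ax": 0,"ay": 0,"az": 0,"claw": 0}]}}

```text
time_s: 16.53
tcp_pos: [0.5714, 0.0157, 0.1655]
ee_rot: [[0.999, -0.034, 0.0], [-0.034, -0.999, 0.0], [0.0, -0.0, -1.0]]
wrist_force: [-0.7, -0.7, 0.2]
gripper_width: 0.001
gripper_force: 0.6
```

```bash
python3 -c "
from st import *
st();off('wrist')
p,d=capture('scene');cv2.imwrite('pics/s5.png',cv2.resize(p[130:290,200:440,::-1],None,fx=3,fy=3,interpolation=cv2.INTER_CUBIC))"
```

```text
t 16.5333 tcp stand [12.7 33.9] z 0.1655 F stand [-0.69 -0.68] 0.23
wrist 4502 rect [array([19.8, 90.1]), array([22.2, 93. ]), np.float64(0.0)]
```

View pics/s5.png

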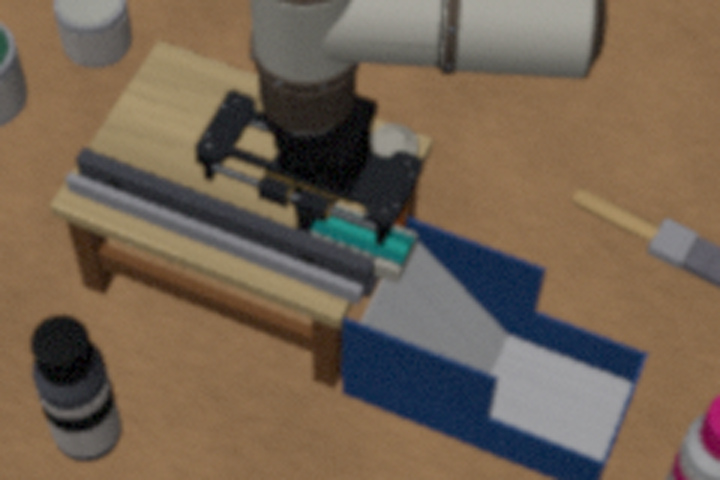

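The nose is through the gap, overhanging the chute at (395,262). Now I push it over the edge.

{"op": "drive_tool", "data": {"rows": [{"tx": 0.003,"ty": -0.3,"tz": 0,"ax": 0,"ay": 0,"az": 0,"claw": 0},{"tx": 0.003,"ty": -0.3,"tz": 0,"ax": 0,"ay": 0,"az": 0,"claw": 0},{"tx": 0.003,"ty": -0.3,"tz": 0,"ax": 0,"ay": 0,"az": 0,"claw": 0},{"tx": 0.003,"ty": -0.3,"tz": 0,"ax": 0,"ay": 0,"az": 0,"claw": 0},{"tx": 0,"ty": -0.3,"tz": 0,"ax": 0,"ay": 0,"az": 0,"claw": 0},{"tx": 0,"ty": -0.3,"tz": 0,"ax": 0,"ay": 0,"az": 0,"claw": 0},{"tx": 0,"ty": -0.3,"tz": 0,"ax": 0,"ay": 0,"az": 0,"claw": 0},{"tx": 0,"ty": -0.3,"tz": 0,"ax": 0,"ay": 0,"az": 0,"claw": 0}]}}

```text
time_s: 17.3
tcp_pos: [0.5723, 0.0396, 0.1657]
ee_rot: [[0.999, -0.034, 0.0], [-0.034, -0.999, -0.0], [0.0, 0.0, -1.0]]
wrist_force: [0.2, -0.3, 1.1]
gripper_width: 0.004
gripper_force: 0.6
```

{"op": "drive_tool", "data": {"rows": [{"tx": 0,"ty": -0.3,"tz": 0,"ax": 0,"ay": 0,"az": 0,"claw": 0},{"tx": 0,"ty": -0.3,"tz": 0,"ax": 0,"ay": 0,"az": 0,"claw": 0},{"tx": 0,"ty": -0.3,"tz": 0,"ax": 0,"ay": 0,"az": 0,"claw": 0},{"tx": 0,"ty": -0.3,"tz": 0,"ax": 0,"ay": 0,"az": 0,"claw": 0},{"tx": 0,"ty": 0,"tz": 0,"ax": 0,"ay": 0,"az": 0,"claw": 0},{"tx": 0,"ty": 0,"tz": 0,"ax": 0,"ay": 0,"az": 0,"claw": 0},{"tx": 0,"ty": 0,"tz": 0,"ax": 0,"ay": 0,"az": 0,"claw": 0}]}}

```text
time_s: 17.88
tcp_pos: [0.5725, 0.0514, 0.1654]
ee_rot: [[0.999, -0.034, -0.0], [-0.034, -0.999, 0.0], [-0.0, -0.0, -1.0]]
wrist_force: [0.0, 0.2, -0.5]
gripper_width: 0.004
gripper_force: 0.0
```

```bash
python3 -c "
from st import *
st()
p,d=capture('scene');cv2.imwrite('pics/s6.png',cv2.resize(p[130:310,200:440,::-1],None,fx=3,fy=3,interpolation=cv2.INTER_CUBIC))"
```

```text
t 17.8833 tcp stand [12.5 69.6] z 0.1654 F stand [0.   0.24] -0.47
```

View pics/s6.png

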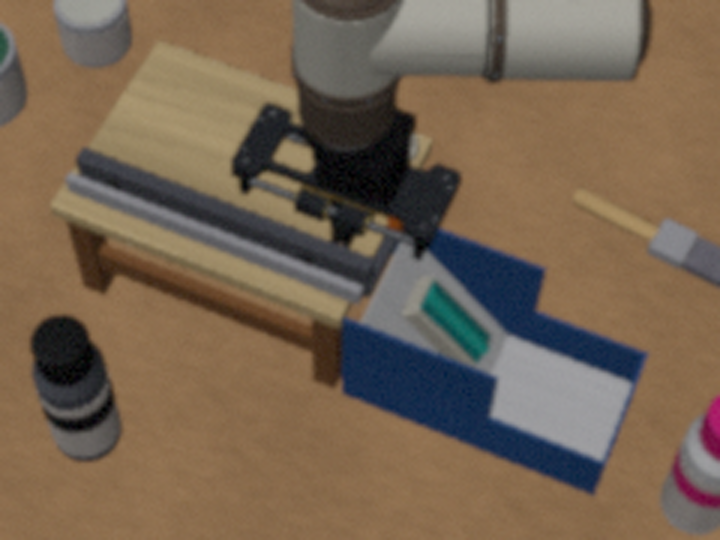

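It has tipped off and is sliding down the chute at (450,320). I lift the tool clear and let it settle.

{"op": "drive_tool", "data": {"rows": [{"tx": 0,"ty": 0,"tz": -2,"ax": 0,"ay": 0,"az": 0,"claw": 0},{"tx": 0,"ty": 0,"tz": -3,"ax": 0,"ay": 0,"az": 0,"claw": 0},{"tx": 0,"ty": 0,"tz": -3,"ax": 0,"ay": 0,"az": 0,"claw": 0},{"tx": 0,"ty": 0,"tz": -2,"ax": 0,"ay": 0,"az": 0,"claw": 0},{"tx": 0,"ty": 0,"tz": 0,"ax": 0,"ay": 0,"az": 0,"claw": 0},{"tx": 0,"ty": 0,"tz": 0,"ax": 0,"ay": 0,"az": 0,"claw": 0},{"tx": 0,"ty": 0,"tz": 0,"ax": 0,"ay": 0,"az": 0,"claw": 0},{"tx": 0,"ty": 0,"tz": 0,"ax": 0,"ay": 0,"az": 0,"claw": 0},{"tx": 0,"ty": 0,"tz": 0,"ax": 0,"ay": 0,"az": 0,"claw": 0},{"tx": 0,"ty": 0,"tz": 0,"ax": 0,"ay": 0,"az": 0,"claw": 0}]}}

```text
time_s: 18.77
tcp_pos: [0.5723, 0.0512, 0.2645]
ee_rot: [[0.999, -0.034, -0.002], [-0.034, -0.999, -0.001], [-0.002, 0.001, -1.0]]
wrist_force: [-0.4, -0.0, 0.1]
gripper_width: 0.004
gripper_force: 0.0
```

```bash
python3 -c "
from st import *
for i in range(2):
    p,d=capture('scene');h=cv2.cvtColor(p,cv2.COLOR_RGB2HSV);m=cv2.inRange(h,(76,90,40),(100,255,255));m[:,:310]=0;m[:,450:]=0;m[:200]=0
    v,u=np.nonzero(m);P=pts('scene',np.c_[u,v],d=d[v,u]);print(len(u),tostand(np.median(P,0)),np.median(P[:,2]))
cv2.imwrite('pics/s7.png',cv2.resize(p[130:310,200:440,::-1],None,fx=3,fy=3,interpolation=cv2.INTER_CUBIC))"
```

```text
246 [ 17.01749755 229.63258374] 0.06172052199236455
248 [ 16.33230263 229.8347179 ] 0.061909223230762755
```

View pics/s7.png

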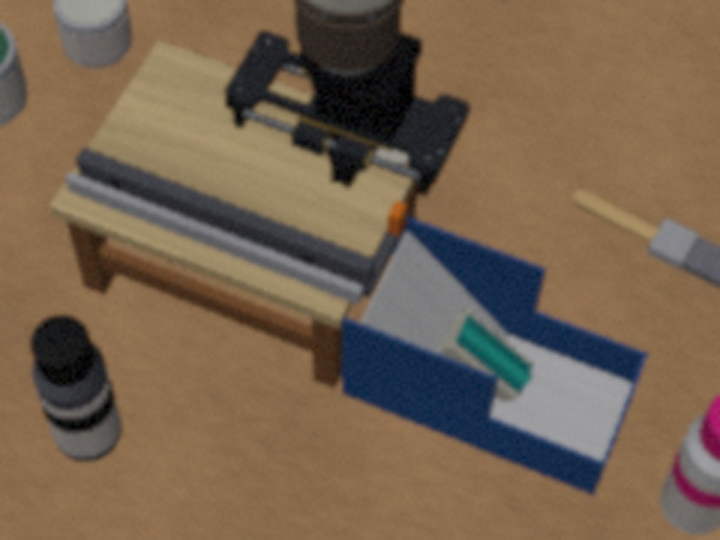

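The offcut rests at the chute bottom, its nose in the tray at (490,355). I check that it is still before handing in.

{"op": "drive_tool", "data": {"rows": [{"tx": 0,"ty": 0,"tz": 0,"ax": 0,"ay": 0,"az": 0,"claw": 0},{"tx": 0,"ty": 0,"tz": 0,"ax": 0,"ay": 0,"az": 0,"claw": 0},{"tx": 0,"ty": 0,"tz": 0,"ax": 0,"ay": 0,"az": 0,"claw": 0},{"tx": 0,"ty": 0,"tz": 0,"ax": 0,"ay": 0,"az": 0,"claw": 0},{"tx": 0,"ty": 0,"tz": 0,"ax": 0,"ay": 0,"az": 0,"claw": 0},{"tx": 0,"ty": 0,"tz": 0,"ax": 0,"ay": 0,"az": 0,"claw": 0},{"tx": 0,"ty": 0,"tz": 0,"ax": 0,"ay": 0,"az": 0,"claw": 0},{"tx": 0,"ty": 0,"tz": 0,"ax": 0,"ay": 0,"az": 0,"claw": 0},{"tx": 0,"ty": 0,"tz": 0,"ax": 0,"ay": 0,"az": 0,"claw": 0},{"tx": 0,"ty": 0,"tz": 0,"ax": 0,"ay": 0,"az": 0,"claw": 0}]}}

```text
time_s: 19.7
tcp_pos: [0.5726, 0.0513, 0.2655]
ee_rot: [[0.999, -0.034, -0.0], [-0.034, -0.999, -0.0], [-0.0, 0.0, -1.0]]
wrist_force: [-0.0, -0.9, -0.3]
gripper_width: 0.004
gripper_force: 0.0
```

```bash
python3 -c "
from st import *
from station import finish_job
p,d=capture('scene');h=cv2.cvtColor(p,cv2.COLOR_RGB2HSV);m=cv2.inRange(h,(76,90,40),(100,255,255));m[:,:310]=0;m[:,450:]=0;m[:200]=0
v,u=np.nonzero(m);P=pts('scene',np.c_[u,v],d=d[v,u]);q=tostand(np.median(P,0));z=np.median(P[:,2]);print(q,z)
if abs(q[1]-229.8)<3 and z<.075: print(finish_job())
"
```

```text
[ 16.84802756 229.38531229] 0.06082320420732712
the job is handed in; nothing more can be done
None
```

I handed the job in at about 20 s: the offcut was pressed flush to the fence at about 7 N, pushed through the gap, and came to rest at the bottom of the chute with its nose in the tray; no verdict was returned.

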